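# Find the loose hold-down knob and flag it

### The job

One of the three wing knobs that hold the dark fixture plate to its rails has worked loose. Try the knobs clockwise, lightly enough that no sound knob is forced round, until you find the one that gives; turn that one on by at least 20 degrees to be sure of it, never unscrewing it. Then slip the white flag ring over the loose knob and set it down gently, without dropping it, flat on the plate around it, and leave everything else on the bench alone.

Things in the scene. Friction and masses are not known exactly. Their poses are not given: they have to be found in the camera images.
- wing1_tip (a point): end of wing knob 1, a die-cast light-metal wing knob: bar 50 mm long (its x), 14 thick (y), 24 tall, on a thin hub; the bar spans 16 to 40 mm above the plate's top. This point: middle of its +x end face, 25 mm from the vertical turning axis, 28 mm above the plate's top; axes as the bar's, z up. Clockwise from above (-z) tightens.
- seat1: steel washer under wing knob 1, 28 mm across, 2 thick. Origin on the knob's turning axis at the plate's top; z up, x along the bar as it lay at the start; never turns. Torques: exactly one knob is loose: it gives at about 0.1 N m and turns on over 80 degrees. A sound one stays put up to 0.8 N m, then slips 11 degrees at most; try with 0.35 to 0.45. Turned 6 degrees it counts as forced.
- wing2_tip (a point): end of wing knob 2, a die-cast light-metal wing knob: bar 50 mm long (its x), 14 thick (y), 24 tall, on a thin hub; the bar spans 16 to 40 mm above the plate's top. This point: middle of its +x end face, 25 mm from the vertical turning axis, 28 mm above the plate's top; axes as the bar's, z up. Clockwise from above (-z) tightens.
- seat2: steel washer under wing knob 2, 28 mm across, 2 thick. Origin on the knob's turning axis at the plate's top; z up, x along the bar as it lay at the start; never turns. Torques: exactly one knob is loose: it gives at about 0.1 N m and turns on over 80 degrees. A sound one stays put up to 0.8 N m, then slips 11 degrees at most; try with 0.35 to 0.45. Turned 6 degrees it counts as forced.
- wing3_tip (a point): end of wing knob 3, a die-cast light-metal wing knob: bar 50 mm long (its x), 14 thick (y), 24 tall, on a thin hub; the bar spans 16 to 40 mm above the plate's top. This point: middle of its +x end face, 25 mm from the vertical turning axis, 28 mm above the plate's top; axes as the bar's, z up. Clockwise from above (-z) tightens.
- seat3: steel washer under wing knob 3, 28 mm across, 2 thick. Origin on the knob's turning axis at the plate's top; z up, x along the bar as it lay at the start; never turns. Torques: exactly one knob is loose: it gives at about 0.1 N m and turns on over 80 degrees. A sound one stays put up to 0.8 N m, then slips 11 degrees at most; try with 0.35 to 0.45. Turned 6 degrees it counts as forced.
- plate: dark steel fixture plate 220 x 320 x 12 mm (x, y, z) on two aluminium profile bars, fixed. Origin on the bench under its centre; its top is 52 mm above. Wing knobs stand 60 mm towards -x and 110 mm either side in y of the centre, and 60 mm towards +x at y 0; any of them can be the loose one. In the +x corners: workpiece in its nest (+y), gauge pin (-y), two low dowels, none over 36 mm tall; a hex key lies in the middle.
- flag_ring: loose white plastic flag ring, about 60 g: a flat ring, outside diameter 84, hole 66, thickness 6 mm, with one upright flat tab 36 mm wide, 8 mm thick, reaching 90 mm above the ring's underside. Lies flat on the bench, tab up. Origin at the ring's centre on its underside; z up; the tab stands at +x, its middle plane 37.5 mm from the centre, its thin direction along x.
- flag_tab (a point): place to pinch the flag ring's tab (across its 8 mm thickness, along x): the tab's middle, 37.5 mm from the ring's centre along +x, 70 mm above the ring's underside, 20 mm below the tab's top; axes as the ring's
- workpiece: bystander, leave alone: an aluminium block 42 x 42 x 18 mm with a round boss, in the nest in the far +y corner of the plate; origin under its centre
- gauge_pin: bystander, leave alone: a steel cylinder 28 mm across, 36 mm tall, standing in the far -y corner of the plate; origin under its centre
- hex_key: bystander, leave alone: a dark steel L-shaped hex key 97 mm long, 7 mm thick, lying on the middle of the plate; origin under the middle of its long leg
- driver: bystander, leave alone: a screwdriver lying on the bench to the left; origin near its middle
- offcut: bystander, leave alone: a 40 x 40 x 90 mm offcut of aluminium profile lying on the bench to the left; origin under its centre
- star_knob: bystander, leave alone: a spare black star knob, 54 mm across and 34 mm tall, standing on the bench to the right, beyond the flag ring; origin under its centre
- water: bystander, leave alone: a clear water bottle 62 mm across, 200 mm tall, standing at the left; origin under its centre
Mind the look-alikes: they are no part of the job. Of the things like the flag_ring, leave any that is green; of the rest the larger one is meant.

How it is judged:
On the way:
1. one wing knob has been turned clockwise by at least 15 degrees (only the loose one can be) ((y of wing1_tip in the frame of seat1 below -0.0065 m or y of wing2_tip in the frame of seat2 below -0.0065 m or y of wing3_tip in the frame of seat3 below -0.0065 m)), for 0.2 s.
At the end, for the whole second after the job is handed in: flag ring flat, still and released on the plate around the loose knob (centre within 12 mm of its axis, underside within 4 mm of the plate, tilt under 0.06 rad); that knob left turned clockwise at least 15 degrees (((y of wing1_tip in the frame of seat1 below -0.0065 m and horizontal distance between flag_ring and seat1 below 0.012 m) or (y of wing2_tip in the frame of seat2 below -0.0065 m and horizontal distance between flag_ring and seat2 below 0.012 m) or (y of wing3_tip in the frame of seat3 below -0.0065 m and horizontal distance between flag_ring and seat3 below 0.012 m)) and z of flag_ring in the frame of plate between 0.049 and 0.056 m and angle between flag_ring's own z axis and vertical below 0.06 rad and linear speed of flag_ring below 0.01 m/s); the robot touches nothing.
It fails at once if more than one wing knob turned over 6 degrees: a sound one was forced (distance of each of wing2_tip, wing3_tip from where it was at the start of the episode above 0.0026 m or distance of each of wing1_tip, wing3_tip from where it was at the start of the episode above 0.0026 m or distance of each of wing1_tip, wing2_tip from where it was at the start of the episode above 0.0026 m).
It fails at once if a wing knob unscrewed: turned anticlockwise by more than about 9 degrees (y of wing1_tip in the frame of seat1 above 0.004 m or y of wing2_tip in the frame of seat2 above 0.004 m or y of wing3_tip in the frame of seat3 above 0.004 m).
It fails at once if the flag ring let fall from more than about 10 mm, or pressed or knocked on the plate with more than 60 N (contact force between flag_ring and plate above 60 N or (contact force between the fingers and flag_ring below 0.05 N and linear speed of flag_ring above 0.45 m/s)).
It fails at once if a bystander moved more than 20 mm (distance of any of workpiece, gauge_pin, hex_key, driver, offcut, star_knob, water from where it was at the start of the episode above 0.02 m).
It also fails if it takes over 64 s, if anything falls off the work surface, if the arm or the gripper's body presses on something with over 40 N, if the wrist force passes 120 N, or if a joint passes its speed limit or range.

### The arm

A 7-joint arm with a two-finger parallel gripper is mounted at the origin on the work surface. World frame = base frame: x ahead of the robot, y to its left, z up, the work surface at z = 0. Lengths are in m, angles in rad, forces in N, time in s.
With the tool pointing down it reaches from about 0.35 to 0.9 m from the base axis. Payload 19.9 kg.
Tool frame: the origin (TCP) lies on the mounting face of the last link; the fingertips stand 173 mm ahead of it and the grasp point (between the pads) lies 155 mm ahead of it; z points along the fingers, y is the direction in which the jaws open and shut (so a half turn about z gives the same grasp; the last joint's range is limited). The gripper opens to 85 mm and grips with 20 to 120 N. Pads are 22 mm wide; open, the fingers measure 114 mm over their backs; the gripper's body (76 mm by 85 mm) begins 54 mm behind the grasp point. The pads swing forward as they close: fully open they stand 13 mm farther back than shut.
Start: joints at [-0.042, 0.417, -0.01, 1.614, 0.005, 1.111, -0.053], TCP at [0.625, 0, 0.405] pointing down, gripper open.
Joint ranges: [-2.81, 2.81], [-0.39, 2.02], [-1.27, 1.25], [0.06, 2.57], [-1.19, 4.33], [0.19, 2], [-2.82, 2.82]. Speed limits (rad/s): [1.89, 1.89, 2.39, 2.39, 3.01, 3.01, 3.01].

### API

Orientations are given as a rotation vector (axis times angle).
In Python, from rig import monitor, imaging, job_done gives the robot as it stands.
- The arm moves only by the tool apply_moves, never from a script. Its argument "series" is one flat list of numbers, 7 for each row, row after row: the shift along the tool's x, y, z in m, then the turn, a rotation vector about the tool's x, y, z in rad, then the opening, from 0 (shut) to 1 (fully open). In form: [x, y, z, wx, wy, wz, grip, x, y, z, wx, wy, wz, grip, ...]. A call has 1 to 20 rows; each row shifts and turns the commanded pose from where the row before left it, along the tool's axes as they then stand; what a row does not reach is not made up. A row lasts 1/12 s, in which the tool goes at most 41.7 mm and 7.16 degrees, less where a joint would pass 70% of its speed; a pose out of reach is approached as far as the arm can. A call is refused whole if a number of a shift passes 0.0417 or a number of a turn 0.125, either way. A call with a gripper value outside its range is refused whole. The fingers move at their own pace and stop on an object; "squeeze" is the grip in N (left out, the last holds). Time passes only in rows, so rows that do not move let the fingers close. It gives the time, the measured TCP pose, the force and the opening at its end, in the units of the state.
- monitor.read_state(): the state, without advancing time (a new reading comes with each control period).
- imaging.get_image(name): name is "scene" or "side" or "wrist"; returns a dict with "frame" (384x512x3 uint8, blue, green, red), "vfov" (degrees; the focal length in pixels is half the picture's height over the tangent of half this angle, whatever the lens; pixels are square), "cx", "cy" (the principal point, pixels), "distortion" ([k1, k2, p1, p2, k3] as OpenCV has them; the pictures are not rectified), "rvec" (rotation vector, rad) and "tvec" (3), from world to camera coordinates, as OpenCV has them. Camera axes: x right, y down, z forward; pixel columns grow to the right and rows downward; lengths in m; the calibration is good to about 2 mm. A picture is of the moment at which its call begins. There is no depth.
- job_done(): hands the job in, once; it reports no verdict.
Trained networks look in a picture, given as the dict that the camera call returned (one of the last four; its "shot" number tells which), for a name from the list of things; names that differ only in an ending like _2 or _b are one class to them, and where a whole thing is asked for, a point or a joint stands for the part that bears it (a point fixed in the world has none). Each returns a list of dicts, best first, with "conf" (0 to 1); they miss things now and then, are a little off and sometimes report something else, mostly with a low value. They report only what shows in the picture. A call takes as long as a camera call. They do not tell look-alikes from the thing itself.
- imaging.search_frame(picture, thing): "xyz" ([x, y, z] in m, in world coordinates, good to about 4 mm: the middle of the surface that is visible of it).
- imaging.tip_of(picture, thing): "xyz" ([x, y, z] in m, in world coordinates, good to about 4 mm: a listed point, or the origin of a listed thing).
The state is a dict: "time_s": time; "joint_pos": joint angles; "dq": joint speeds; "tau": joint torques, N m; "position": TCP position; "ee_rot": TCP orientation; "wrist_force": force on the tool from outside, world axes, zero at the start; "torque": the same for the moment, N m; "opening": finger opening in m.
Only numpy, scipy, OpenCV 4.12 (cv2) and the standard library are available. Lean on these libraries where they do the work, as an engineer would, in place of code of your own. Each camera call takes 0.05 s, during which the arm holds its last target.

## Working session

There is one attempt and no reset: what is moved stays moved. The work goes in short steps, Python scripts to look and compute and a tool call to move; the robot and the scene stay as the last step left them, time stands still between calls to the robot, and variables do not carry over. Pictures are saved under pics/ and viewed, and the job is handed in when it is done.

Besides the shell and the picture viewer there is one more tool, called after "Request:" as name(argument=value, ...) on one line, values as JSON. apply_moves: Moves the arm, as the interface text tells. Its arguments: {"type":"object","properties":{"series":{"type":"array"},"squeeze":{"type":"number"}},"required":["series"]}

```bash
ls; mkdir -p pics; cat > h.py <<'E'
import numpy as np, cv2
from rig import monitor, imaging, job_done
from scipy.spatial.transform import Rotation as R
def K(p):
    f=p["frame"].shape[0]/2/np.tan(np.radians(p["vfov"])/2)
    return np.array([[f,0,p["cx"]],[0,f,p["cy"]],[0,0,1]])
def proj(p,X):
    return cv2.projectPoints(np.float64(X).reshape(-1,1,3),np.float64(p["rvec"]),np.float64(p["tvec"]),K(p),np.float64(p["distortion"]))[0].reshape(-1,2)
def ray(p,uv):
    n=cv2.undistortPoints(np.float64(uv).reshape(-1,1,2),K(p),np.float64(p["distortion"])).reshape(-1,2)
    Rm=cv2.Rodrigues(np.float64(p["rvec"]))[0]; t=np.float64(p["tvec"]).ravel()
    d=np.c_[n,np.ones(len(n))]@Rm
    return -Rm.T@t,d
def onz(p,uv,z):
    c,d=ray(p,uv); return c+d*((z-c[2])/d[:,2])[:,None]
def tri(views):
    A=np.zeros((3,3));b=np.zeros(3)
    for p,uv in views:
        c,d=ray(p,uv);d=d[0]/np.linalg.norm(d[0]);M=np.eye(3)-np.outer(d,d);A+=M;b+=M@c
    return np.linalg.solve(A,b)
E
python3 - <<'E'
from h import *
np.set_printoptions(precision=4,suppress=True)
print(monitor.read_state())
for n in ["scene","side","wrist"]:
    p=imaging.get_image(n); cv2.imwrite(f"pics/{n}0.png",p["frame"])
    print(n,{k:v for k,v in p.items() if k!="frame"})
    for t in ["wing1_tip","seat1","flag_ring","flag_tab","plate","star_knob","gauge_pin","workpiece","hex_key"]:
        print(t,[(np.round(d["xyz"],3).tolist(),round(d["conf"],2)) for d in imaging.tip_of(p,t)])
E
```

```text
pics
{'time_s': 0.0, 'joint_pos': array([-0.0415,  0.418 , -0.0103,  1.6142,  0.0047,  1.1107, -0.053 ]), 'dq': array([-0.0012,  0.0017,  0.0008, -0.0004,  0.0014, -0.0006,  0.0001]), 'tau': array([  0.0003, -86.4445,   0.6793, -43.4904,   0.0192,   0.0074,
         0.0001]), 'position': array([0.6249, 0.    , 0.404 ]), 'ee_rot': array([-2.2209, -2.2208,  0.0015]), 'wrist_force': array([-1.159 , -0.4948,  0.8314]), 'torque': array([ 0.0096, -0.0186,  0.0248]), 'opening': 0.08547057051751583}
scene {'vfov': 54.12199471376761, 'cx': 263.72270350062774, 'cy': 193.90939331894543, 'distortion': array([0.0322, 0.    , 0.    , 0.    , 0.    ]), 'rvec': array([ 2.2174,  1.257 , -0.4344]), 'tvec': array([-0.3308, -0.2928,  1.393 ]), 'shot': 1}
wing1_tip [([0.61, 0.01, 0.078], 0.67)]
seat1 [([0.489, -0.086, 0.054], 0.69), ([0.472, 0.132, 0.049], 0.64)]
flag_ring [([0.465, -0.383, 0.0], 0.9), ([0.532, -0.261, -0.002], 0.82), ([0.349, -0.367, 0.001], 0.53)]
flag_tab [([0.504, -0.392, 0.07], 0.67), ([0.572, -0.265, 0.073], 0.62), ([0.331, -0.378, 0.047], 0.54)]
plate [([0.54, 0.027, -0.002], 0.57
[... 1110 characters left out ...]
0.051], 0.4)]
hex_key [([0.601, 0.029, 0.052], 0.71), ([0.514, 0.024, 0.054], 0.48)]
wrist {'vfov': 65.31685073009294, 'cx': 253.92967500630638, 'cy': 189.34248490268777, 'distortion': array([-0.0405,  0.    ,  0.    ,  0.    ,  0.    ]), 'rvec': array([-2.8685,  0.0025, -0.0011]), 'tvec': array([-0.6246, -0.0323,  0.378 ]), 'shot': 3}
wing1_tip [([0.61, 0.012, 0.08], 0.74)]
seat1 [([0.6, 0.029, 0.053], 0.87), ([0.471, 0.132, 0.05], 0.8)]
flag_ring [([0.346, -0.364, 0.001], 0.61)]
flag_tab []
plate [([0.54, 0.026, -0.001], 0.78)]
star_knob [([0.61, 0.011, 0.081], 0.25)]
gauge_pin [([0.63, -0.087, 0.051], 0.72)]
workpiece [([0.598, 0.148, 0.053], 0.64)]
hex_key [([0.517, 0.026, 0.055], 0.57)]
```

View pics/scene0.png

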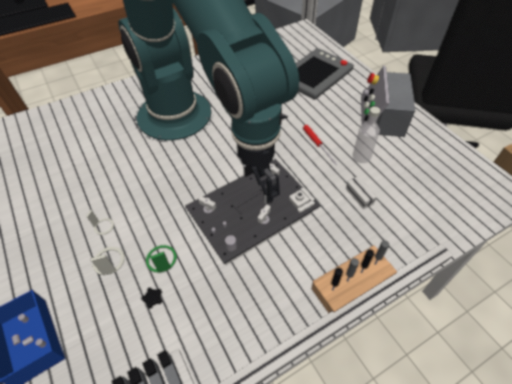

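View pics/side0.png

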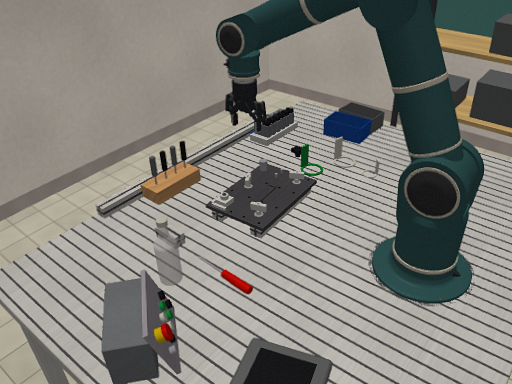

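View pics/wrist0.png

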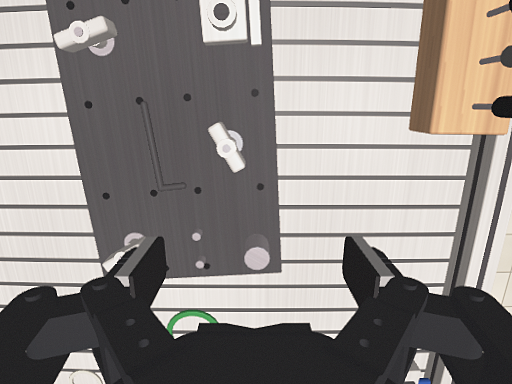

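The candidates in the scene view are the green ring at (160,260), which is excluded, a larger white one at (108,262) and a smaller white one at (100,222). The larger white one, near world (0.467,-0.385), fits. I'll confirm it in a crop later. First I need a second wrist view that shows all the knobs.

Request:
apply_moves(series=[-0.033,-0.027,-0.017,0,0,0,1,-0.033,-0.027,-0.017,0,0,0,1,-0.033,-0.027,-0.017,0,0,0,1,0,0,0,0,0,0,1,0,0,0,0,0,0,1])

```text
time_s: 1.92
position: [0.5506, -0.0917, 0.4524]
ee_rot: [2.224, 2.216, 0.002]
wrist_force: [-0.2, 1.4, 0.3]
opening: 0.0851
```

```bash
python3 - <<'E'
from h import *
import pickle
p=imaging.get_image("wrist"); pickle.dump(p,open("w1.pkl","wb"))
cv2.imwrite("pics/wrist1.png",cv2.resize(p["frame"],None,fx=1.5,fy=1.5,interpolation=cv2.INTER_CUBIC))
for t in ["wing1_tip","seat1","flag_ring","flag_tab"]:
        print(t,[(np.round(d["xyz"],3).tolist(),round(d["conf"],2)) for d in imaging.tip_of(p,t)])
print(monitor.read_state())
s=imaging.get_image("scene"); pickle.dump(s,open("s1.pkl","wb"))
cv2.imwrite("pics/ringcrop.png",cv2.resize(s["frame"][190:310,60:200],None,fx=4,fy=4,interpolation=cv2.INTER_CUBIC))
E
```

```text
wing1_tip [([0.613, 0.011, 0.079], 0.57)]
seat1 [([0.597, 0.032, 0.049], 0.81), ([0.485, -0.09, 0.055], 0.61)]
flag_ring [([0.465, -0.385, 0.002], 0.73)]
flag_tab [([0.574, -0.267, 0.068], 0.58)]
{'time_s': 2.1667, 'joint_pos': array([ 0.08390385,  0.2584389 ,  0.02508274,  1.72773802, -0.00716616,
        1.15654419,  0.11253549]), 'dq': array([-0.00025992,  0.00067349,  0.00348635, -0.00037022, -0.00040392,
        0.00027956,  0.00100549]), 'tau': array([ 4.75385953e-01, -7.21576524e+01,  1.03933979e+00, -4.45163834e+01,
        2.64673331e-02,  7.76011526e-03, -8.47608258e-03]), 'position': array([ 0.55189596, -0.08892333,  0.45034354]), 'ee_rot': array([-2.21914527e+00, -2.22245503e+00,  8.39752534e-04]), 'wrist_force': array([-0.44052682,  0.32588428,  0.27119742]), 'torque': array([-0.00936695, -0.00624318, -0.02749559]), 'opening': 0.08540863868713289}
```

View pics/wrist1.png

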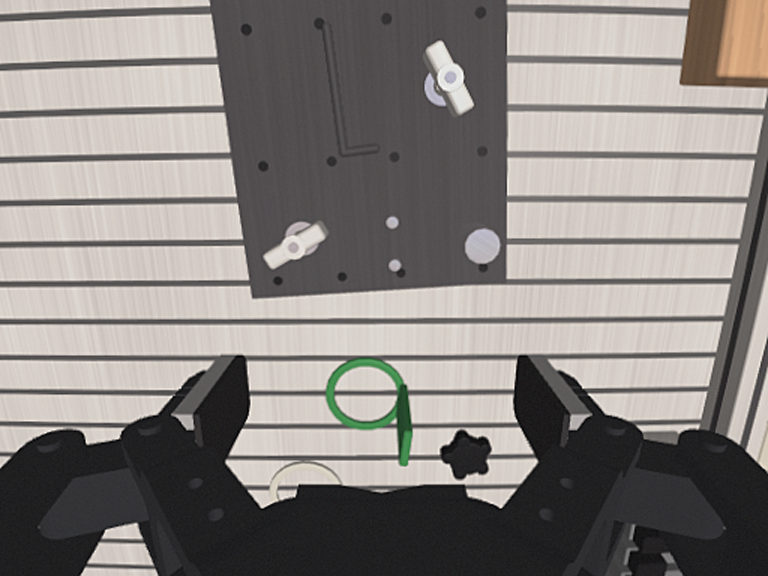

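View pics/ringcrop.png

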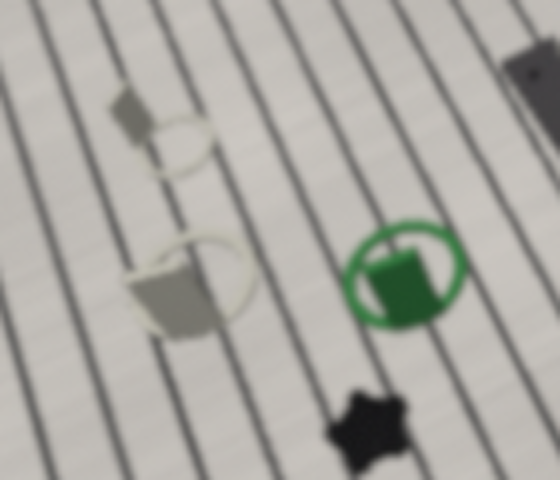

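The crop shows the larger white ring at scene (108,261). The smaller white one is at (103,225) and the green one at (161,258). Next I'll triangulate the knobs.

```bash
python3 - <<'E'
from h import *
import pickle
np.set_printoptions(precision=4,suppress=True)
p=pickle.load(open("w1.pkl","rb"))
p0=dict(p); p0.update(rvec=np.array([-2.8685,.0025,-.0011]),tvec=np.array([-.6246,-.0323,.378]))
print("camera",ray(p,[[250,190]])[0])
print("hubC tri",tri([(p0,[[227,148]]),(p,[[450/1.5,77/1.5]])]))
S=lambda l:np.array(l,float)/1.5
for n,q,e in [("C",p,S([[434,47],[464,110],[450,77]])),("A(-y)",p,S([[268,258],[322,232],[293,247]])),("C0",p0,np.array([[217,127],[238,168],[227,148.]])),("B(+y)",p0,np.array([[57,42],[112,27],[80,33.]]))]:
    X=onz(q,e,0.088); d=X[1]-X[0]
    print(n,X[:,:2],"mid",(X[0]+X[1])[:2]/2,"len",np.linalg.norm(d),"ang",np.degrees(np.arctan2(d[1],d[0])))
E
```

```text
camera [ 0.5502 -0.0219  0.421 ]
hubC tri [0.5989 0.0315 0.0911]
C [[0.5877 0.0513]
 [0.6096 0.0107]
 [0.5991 0.0322]] mid [0.5986 0.031 ] len 0.04612728314103139 ang -61.616502076936364
A(-y) [[ 0.4653 -0.0944]
 [ 0.5071 -0.0748]
 [ 0.4848 -0.086 ]] mid [ 0.4862 -0.0846] len 0.046169242948461205 ang 25.06424734089944
C0 [[0.59   0.0506]
 [0.6091 0.0115]
 [0.5989 0.0309]] mid [0.5995 0.031 ] len 0.0435742797125112 ang -64.03880186782013
B(+y) [[0.4492 0.1267]
 [0.5005 0.1377]
 [0.4712 0.1335]] mid [0.4748 0.1322] len 0.052552941166899306 ang 12.103163020804674
```

Request:
apply_moves(series=[0.03,0.012,0.04,0,0,0,1,0.03,0.012,0.04,0,0,0,1,0.03,0.012,0.04,0,0,0,1,0.03,0.011,0.04,0,0,0,1,0,0,0,0,0,-0.122,1,0,0,0,0,0,-0.122,1,0,0,0,0,0,-0.122,1,0,0,0,0,0,-0.122,1,0,0,0,0,0,0,1,0,0,0,0,0,0,1])

```text
time_s: 3.05
position: [0.5897, 0.0077, 0.3208]
ee_rot: [-1.623, -2.689, 0.0]
wrist_force: [0.5, -0.5, 0.4]
opening: 0.0854
```

```bash
cat > st.py <<'E'
from h import *
np.set_printoptions(precision=4,suppress=True)
s=monitor.read_state(); Rm=R.from_rotvec(s["ee_rot"]).as_matrix()
print("t",s["time_s"],"pos",s["position"],"yaw(y-axis)",np.degrees(np.arctan2(Rm[1,1],Rm[0,1])),"zax",Rm[:,2],"F",s["wrist_force"],"T",s["torque"],"open",s["opening"],"q",s["joint_pos"])
def delta(x,y,z):
    print("tool delta",Rm.T@(np.array([x,y,z])-s["position"]))
E
python3 - <<'E'
from st import *
delta(.599,.031,.237)
p=imaging.get_image("wrist")
cv2.imwrite("pics/wrist2.png",p["frame"])
E
```

```text
t 3.05 pos [0.5897 0.0077 0.3208] yaw(y-axis) 27.75913488366588 zax [-0.0007  0.0003 -1.    ] F [ 0.5139 -0.4577  0.4207] T [-0.     -0.0017  0.0168] open 0.08540208610105784 q [ 0.0321  0.4499 -0.1247  1.7766  0.0677  0.9199  0.3631]
tool delta [0.0162 0.0191 0.0838]
```

View pics/wrist2.png

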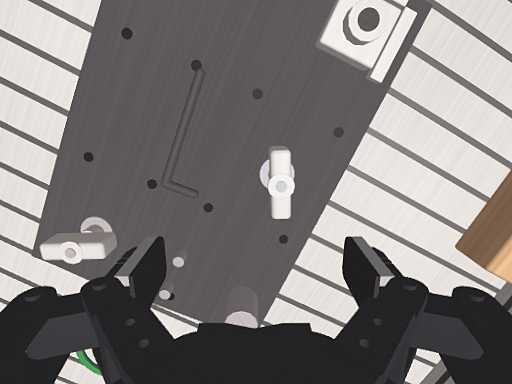

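The wrist view shows the +x knob's bar vertical at (281,183), so it lines up with the jaws. I'll close in on it.

Request:
apply_moves(series=[0.008,0.0095,0.0,0,0,0,1,0.008,0.0095,0.02,0,0,0,1,0,0,0.03,0,0,0,1,0,0,0.03,0,0,0,1,0,0,0,0,0,0,1,0,0,0,0,0,0,1,0,0,0,0,0,0,1], squeeze=20)

```text
time_s: 3.68
position: [0.5995, 0.0309, 0.2426]
ee_rot: [1.62, 2.691, 0.001]
wrist_force: [0.4, -0.5, 0.9]
opening: 0.0853
```

```bash
python3 - <<'E'
from st import *
delta(.599,.031,.237)
p=imaging.get_image("wrist")
cv2.imwrite("pics/wrist3.png",p["frame"])
E
```

```text
t 3.6833 pos [0.5995 0.0309 0.2426] yaw(y-axis) 27.906696198778732 zax [ 0.0012  0.0001 -1.    ] F [ 0.3872 -0.4864  0.9445] T [ 0.0613 -0.0016 -0.0049] open 0.0852624276137441 q [-0.0116  0.5711 -0.1195  1.7933  0.0917  0.7813  0.3097]
tool delta [ 0.0003 -0.0004  0.0056]
```

View pics/wrist3.png

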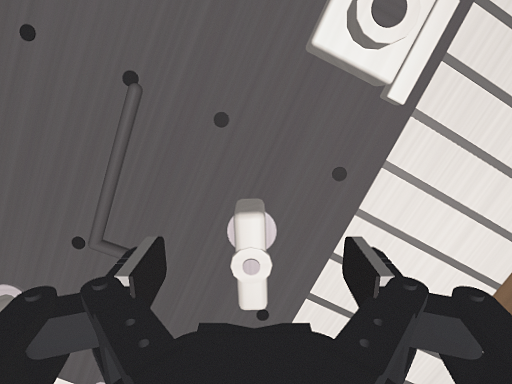

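Request:
apply_moves(series=[0,0,0.005,0,0,0,1,0,0,0,0,0,0,0.1,0,0,0,0,0,0,0.1,0,0,0,0,0,0,0.1,0,0,0,0,0,0,0.1,0,0,0,0,0,0,0.1,0,0,0,0,0,0,0.1,0,0,0,0,0,0,0.1,0,0,0,0,0,0,0.1], squeeze=20)

```text
time_s: 4.48
position: [0.5987, 0.0303, 0.2363]
ee_rot: [-1.619, -2.692, 0.001]
wrist_force: [-4.0, -0.9, 5.9]
opening: 0.0138
```

```bash
python3 st.py
```

```text
t 4.4833 pos [0.5987 0.0303 0.2363] yaw(y-axis) 27.96659846987402 zax [-0.0007 -0.0004 -1.    ] F [-4.0046 -0.8831  5.9476] T [-0.3428  0.8103  0.3189] open 0.013801882700843983 q [-0.0114  0.5795 -0.1186  1.7971  0.0936  0.7711  0.31  ]
```

Request:
apply_moves(series=[0,0,0,0,0,0.01,0.1,0,0,0,0,0,0,0.1])

```text
time_s: 4.65
position: [0.5987, 0.0304, 0.2363]
ee_rot: [-1.632, -2.684, 0.001]
wrist_force: [-3.2, -1.5, 6.4]
opening: 0.0137
```

```bash
python3 st.py
```

```text
t 4.65 pos [0.5987 0.0304 0.2363] yaw(y-axis) 27.379081442168115 zax [-0.0007 -0.0005 -1.    ] F [-3.1685 -1.4523  6.3831] T [-0.3662  0.8512  0.5499] open 0.013692143654855701 q [-0.0134  0.5794 -0.1161  1.7972  0.0917  0.7709  0.3012]
```

The +x knob held against 0.55 N·m, so it is sound. I'll release it and go to the -y knob.

Request:
apply_moves(series=[0,0,0,0,0,-0.015,0.1,0,0,0,0,0,0,1,0,0,0,0,0,0,1,0,0,0,0,0,0,1,0,0,0,0,0,0,1,0,0,0,0,0,0,1,0,0,0,0,0,0,1,0,0,-0.035,0,0,0,1,0,0,-0.035,0,0,0,1,0,0,0,0,0,0,1])

```text
time_s: 5.48
position: [0.6003, 0.0307, 0.3122]
ee_rot: [1.609, 2.691, 0.007]
wrist_force: [1.3, 0.1, 0.6]
opening: 0.0854
```

```bash
python3 - <<'E'
from st import *
delta(.4855,-.085,.300)
E
```

```text
t 5.4833 pos [0.6003 0.0307 0.3122] yaw(y-axis) 28.2414552379421 zax [ 0.0075  0.0006 -1.    ] F [1.2732 0.0724 0.6127] T [ 0.0438 -0.0677 -0.0563] open 0.08539154504458348 q [-0.002   0.4774 -0.1304  1.7559  0.0765  0.9056  0.3281]
tool delta [-0.0476 -0.156   0.0113]
```

Request:
apply_moves(series=[-0.0095,-0.031,0,0,0,0,1,-0.0095,-0.031,0,0,0,0,1,-0.0095,-0.031,0,0,0,0,1,-0.0095,-0.031,0,0,0,0,1,-0.0095,-0.031,0,0,0,0,1,0,0,0,0,0,0.125,1,0,0,0,0,0,0.125,1,0,0,0,0,0,0.125,1,0,0,0,0,0,0.125,1,0,0,0,0,0,0.125,1,0,0,0,0,0,0.125,1,0,0,0,0,0,0.125,1,0,0,0,0,0,0.125,1,0,0,0,0,0,0.125,1,0,0,0,0,0,0.125,1,0,0,0,0,0,0.125,1,0,0,0,0,0,0.125,1,0,0,0,0,0,0.125,1,0,0,0,0,0,0,1,0,0,0,0,0,0,1])

```text
time_s: 7.15
position: [0.4849, -0.0845, 0.3062]
ee_rot: [3.065, 0.69, 0.0]
wrist_force: [-0.0, -0.6, -0.1]
opening: 0.0857
```

```bash
python3 - <<'E'
from st import *
delta(.4855,-.085,.300)
p=imaging.get_image("wrist")
cv2.imwrite("pics/wrist4.png",p["frame"])
E
```

```text
t 7.15 pos [ 0.4849 -0.0845  0.3062] yaw(y-axis) -64.61082794223255 zax [ 0.     -0.0002 -1.    ] F [-0.0353 -0.6431 -0.0939] T [0.0175 0.0139 0.0233] open 0.08567715943513436 q [-0.062   0.3136  0.2009  2.034  -0.0856  0.8016 -0.9386]
tool delta [0.0004 0.0008 0.0062]
```

View pics/wrist4.png

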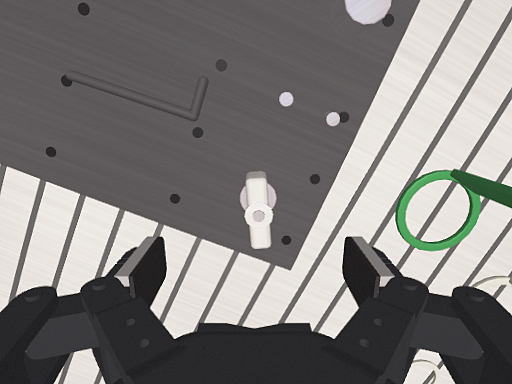

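```bash
python3 - <<'E'
from h import *
from scipy import ndimage
p=imaging.get_image("wrist")
f=p["frame"][165:255,230:285]
cv2.imwrite("pics/c4.png",cv2.resize(f,None,fx=6,fy=6,interpolation=cv2.INTER_CUBIC))
E
```

```text
(no output)
```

View pics/c4.png

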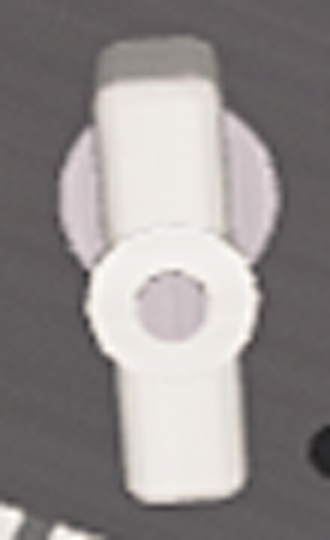

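```bash
python3 - <<'E'
from h import *
p=imaging.get_image("wrist")
X=onz(p,[[256.3,179.2],[261,247.8],[230+172/6,165+303/6]],0.092);d=X[0]-X[1]
print(X,np.linalg.norm(d),np.degrees(np.arctan2(d[1],d[0])),(X[0]+X[1])/2)
E
```

```text
[[ 0.506429   -0.07418359  0.092     ]
 [ 0.46500819 -0.09736732  0.092     ]
 [ 0.48517803 -0.08598739  0.092     ]] 0.04746755307485357 29.23626549813949 [ 0.4857186  -0.08577546  0.092     ]
```

Request:
apply_moves(series=[0,0.0015,0,0,0,-0.063,1,0,0,0.025,0,0,0,1,0,0,0.025,0,0,0,1,0,0,0.018,0,0,0,1,0,0,0,0,0,0,1,0,0,0,0,0,0,0.1,0,0,0,0,0,0,0.1,0,0,0,0,0,0,0.1,0,0,0,0,0,0,0.1,0,0,0,0,0,0,0.1,0,0,0,0,0,0,0.1,0,0,0,0,0,0,0.1,0,0,0,0,0,0,0.1], squeeze=20)

```text
time_s: 8.38
position: [0.4859, -0.0867, 0.2389]
ee_rot: [3.042, 0.779, 0.003]
wrist_force: [1.6, -4.6, 4.7]
opening: 0.0134
```

```bash
python3 st.py
```

```text
t 8.3833 pos [ 0.4859 -0.0867  0.2389] yaw(y-axis) -61.27501747992128 zax [ 0.0019 -0.0009 -1.    ] F [ 1.641  -4.6359  4.737 ] T [-1.1051 -0.2529  0.0653] open 0.013416661407340517 q [-0.0285  0.4291  0.17    2.0683 -0.1153  0.6508 -0.8513]
```

Request:
apply_moves(series=[0,0,0,0,0,0.012,0.1,0,0,0,0,0,0,0.1])

```text
time_s: 8.55
position: [0.4859, -0.0867, 0.2389]
ee_rot: [3.047, 0.76, 0.003]
wrist_force: [1.3, -6.0, 5.4]
opening: 0.0134
```

```bash
python3 st.py
```

```text
t 8.55 pos [ 0.4859 -0.0867  0.2389] yaw(y-axis) -62.002150199966145 zax [ 0.002 -0.001 -1.   ] F [ 1.3422 -6.0328  5.3535] T [-1.103  -0.319   0.1053] open 0.013442259209209145 q [-0.0311  0.4293  0.1732  2.0683 -0.1175  0.6509 -0.8621]
```

Request:
apply_moves(series=[0,0,0,0,0,0.015,0.1,0,0,0,0,0,0,0.1])

```text
time_s: 8.72
position: [0.4859, -0.0867, 0.2389]
ee_rot: [3.053, 0.736, 0.003]
wrist_force: [1.2, -5.5, 4.8]
opening: 0.0138
```

```bash
python3 st.py
```

```text
t 8.7167 pos [ 0.4859 -0.0867  0.2389] yaw(y-axis) -62.875736493121074 zax [ 0.002 -0.001 -1.   ] F [ 1.1601 -5.4942  4.8073] T [-1.0365 -0.2901  0.0093] open 0.013806062945412331 q [-0.0342  0.4295  0.1769  2.0684 -0.1201  0.6509 -0.8749]
```

Request:
apply_moves(series=[0,0,0,0,0,0.02,0.1,0,0,0,0,0,0,0.1])

```text
time_s: 8.88
position: [0.4859, -0.0867, 0.2389]
ee_rot: [3.06, 0.705, 0.003]
wrist_force: [1.3, -5.3, 5.2]
opening: 0.0134
```

```bash
python3 st.py
```

```text
t 8.8833 pos [ 0.4859 -0.0867  0.2389] yaw(y-axis) -64.03971342280383 zax [ 0.002 -0.001 -1.   ] F [ 1.3416 -5.3073  5.2159] T [-1.1012 -0.2796  0.0301] open 0.013431144914393463 q [-0.0383  0.4299  0.1819  2.0685 -0.1235  0.651  -0.8921]
```

Request:
apply_moves(series=[0,0,0,0,0,0.035,0.1,0,0,0,0,0,0.035,0.1,0,0,0,0,0,0,0.1])

```text
time_s: 9.13
position: [0.486, -0.0867, 0.2389]
ee_rot: [3.083, 0.596, 0.003]
wrist_force: [1.7, -6.1, 4.9]
opening: 0.0136
```

```bash
python3 st.py
```

```text
t 9.1333 pos [ 0.486  -0.0867  0.2389] yaw(y-axis) -68.12239884426744 zax [ 0.002 -0.001 -1.   ] F [ 1.6896 -6.0796  4.9029] T [-1.2494 -0.2493 -0.0604] open 0.013648943179260206 q [-0.0528  0.431   0.1993  2.069  -0.1356  0.6514 -0.9524]
```

The -y knob turns freely, with no torque build-up over 7°. This is the loose one, so I'll turn it on.

Request:
apply_moves(series=[0,0,0,0,0,0.05,0.1,0,0,0,0,0,0.05,0.1,0,0,0,0,0,0.05,0.1,0,0,0,0,0,0.05,0.1,0,0,0,0,0,0.05,0.1,0,0,0,0,0,0.05,0.1,0,0,0,0,0,0.05,0.1,0,0,0,0,0,0.05,0.1,0,0,0,0,0,0.05,0.1,0,0,0,0,0,0,0.1,0,0,0,0,0,0,0.1])

```text
time_s: 10.05
position: [0.486, -0.087, 0.2389]
ee_rot: [3.139, -0.104, 0.003]
wrist_force: [2.2, -8.2, 5.1]
opening: 0.0137
```

```bash
python3 st.py
```

```text
t 10.05 pos [ 0.486  -0.087   0.2389] yaw(y-axis) -93.80454601811853 zax [ 0.0022 -0.0014 -1.    ] F [ 2.2168 -8.1568  5.1038] T [-1.6157 -0.4812 -0.0933] open 0.013745843674529074 q [-0.1441  0.441   0.31    2.072  -0.2133  0.6559 -1.3297]
```

Turned about 32°. I'll release, rise and check.

Request:
apply_moves(series=[0,0,0,0,0,0,1,0,0,0,0,0,0,1,0,0,0,0,0,0,1,0,0,0,0,0,0,1,0,0,0,0,0,0,1,0,0,0,0,0,0,1,0,0,0,0,0,0,1,0,0,-0.035,0,0,0,1,0,0,-0.035,0,0,0,1,0,0,-0.035,0,0,0,1,0,0,-0.035,0,0,0,1,0,0,0,0,0,0,1])

```text
time_s: 11.05
position: [0.4865, -0.0865, 0.3841]
ee_rot: [-3.14, 0.103, -0.013]
wrist_force: [0.7, -0.8, 0.4]
opening: 0.0853
```

```bash
python3 - <<'E'
from st import *
delta(.485,-.33,.360)
p=imaging.get_image("wrist")
cv2.imwrite("pics/wrist5.png",p["frame"])
import pickle; pickle.dump(p,open("w5.pkl","wb"))
E
```

```text
t 11.05 pos [ 0.4865 -0.0865  0.3841] yaw(y-axis) -93.75737076460186 zax [ 0.008  0.    -1.   ] F [ 0.7495 -0.7774  0.3611] T [-0.0429 -0.0413  0.0263] open 0.0852500754893425 q [-0.2168  0.212   0.3766  1.9677 -0.0954  0.9705 -1.4309]
tool delta [0.0143 0.243  0.0241]
```

View pics/wrist5.png

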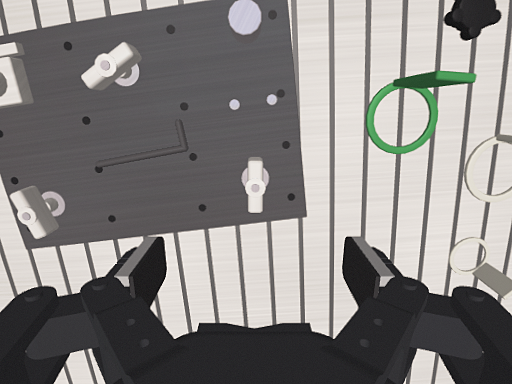

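The wrist view shows the knob at (255,186), its bar now vertical in the image, so it has turned about 33°. The other two are unchanged. Next I'll go over the white ring.

Request:
apply_moves(series=[0.0025,0.0373,0,0,0,0,1,0.0025,0.0373,0,0,0,0,1,0.0025,0.0373,0,0,0,0,1,0.0025,0.0373,0,0,0,0,1,0.0025,0.0373,0,0,0,0,1,0.0025,0.0373,0,0,0,0,1,0.0025,0.0373,0,0,0,0,1,0.0025,0.0373,0,0,0,0,1,0,0,0,0,0,-0.125,1,0,0,0,0,0,-0.125,1,0,0,0,0,0,-0.125,1,0,0,0,0,0,-0.125,1,0,0,0,0,0,-0.125,1,0,0,0,0,0,-0.125,1,0,0,0,0,0,-0.125,1,0,0,0,0,0,-0.125,1,0,0,0,0,0,-0.125,1,0,0,0,0,0,-0.125,1,0,0,0,0,0,-0.125,1,0,0,0,0,0,-0.125,1])

```text
time_s: 12.77
position: [0.4858, -0.385, 0.3771]
ee_rot: [-2.36, -2.072, 0.0]
wrist_force: [0.3, 0.1, -1.1]
opening: 0.0853
```

```bash
python3 - <<'E'
from st import *
p=imaging.get_image("wrist")
cv2.imwrite("pics/wrist6.png",cv2.resize(p["frame"],None,fx=1.5,fy=1.5,interpolation=cv2.INTER_CUBIC))
import pickle; pickle.dump(p,open("w6.pkl","wb"))
for t in ["flag_ring","flag_tab"]:
        print(t,[(np.round(d["xyz"],3).tolist(),round(d["conf"],2)) for d in imaging.tip_of(p,t)])
E
```

```text
t 12.7667 pos [ 0.4858 -0.385   0.3771] yaw(y-axis) -7.437066446241874 zax [-0.0012  0.001  -1.    ] F [ 0.2944  0.1404 -1.0969] T [-0.0232  0.0025 -0.0159] open 0.08530059282125534 q [ 0.4999  0.4373  0.1598  1.6592 -0.0777  1.0529  0.5538]
flag_ring [([0.348, -0.361, 0.003], 0.77)]
flag_tab [([0.574, -0.264, 0.068], 0.95), ([0.333, -0.379, 0.048], 0.88), ([0.5, -0.39, 0.074], 0.77)]
```

View pics/wrist6.png

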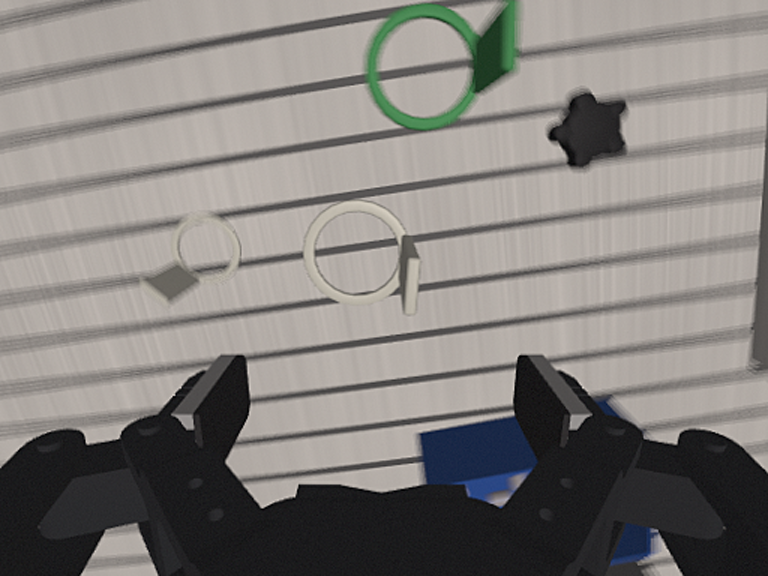

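Request:
apply_moves(series=[0,0,0,0,0,0,1])

```text
time_s: 13.0
position: [0.4858, -0.3851, 0.3776]
ee_rot: [-2.372, -2.059, 0.0]
wrist_force: [0.1, -0.6, 0.5]
opening: 0.0855
```

```bash
python3 - <<'E'
from st import *
p=imaging.get_image("wrist")
cv2.imwrite("pics/c7.png",cv2.resize(p["frame"][125:215,190:300],None,fx=7,fy=6.5 and 7,interpolation=cv2.INTER_CUBIC)[:600])
import pickle; pickle.dump(p,open("w7.pkl","wb"))
E
```

```text
t 13.0 pos [ 0.4858 -0.3851  0.3776] yaw(y-axis) -8.068272168255092 zax [-0.0007  0.0005 -1.    ] F [ 0.1112 -0.5684  0.5423] T [-0.0441 -0.0053  0.0341] open 0.08546099435335335 q [ 0.4984  0.4369  0.1621  1.6587 -0.0786  1.0533  0.5437]
```

View pics/c7.png

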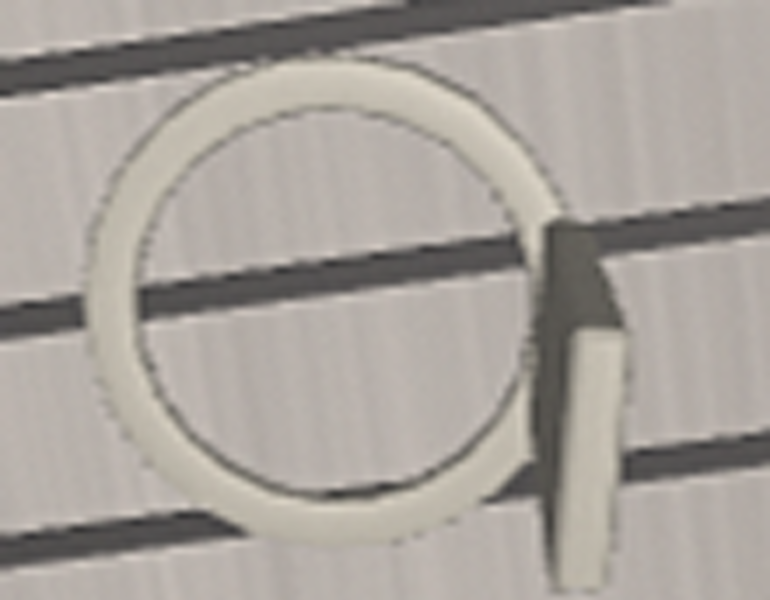

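```bash
python3 - <<'E'
from h import *
import pickle
from scipy.optimize import least_squares
p=pickle.load(open("w7.pkl","rb")); c=lambda l:np.array(l,float)/7-0.43+[190,125]
X=onz(p,c([[572,328],[626,328],[555,592],[605,592],[599,328],[580,592]]),0.09)
print(X); d=X[4]-X[5]; print("tab",(X[4]+X[5])/2,np.linalg.norm(d),"w",np.linalg.norm(X[0]-X[1]),"normal ang",np.degrees(np.arctan2(d[1],d[0]))-90)
P=onz(p,c([[87,300],[315,57],[330,545],[135,160],[145,460],[500,135]]),0.006)[:,:2]
r=least_squares(lambda v:np.hypot(*(P-v[:2]).T)-v[2],[.467,-.385,.042]);print("outer",r.x,r.fun)
P=onz(p,c([[137,300],[325,107],[330,495],[170,200],[190,420],[480,180]]),0.006)[:,:2]
r=least_squares(lambda v:np.hypot(*(P-v[:2]).T)-v[2],[.467,-.385,.033]);print("inner",r.x,r.fun)
# height check: tab top from scene triangulation skipped; w5 vs w7
E
```

```text
[[ 0.50200534 -0.37294738  0.09      ]
 [ 0.50868325 -0.37390335  0.09      ]
 [ 0.49541594 -0.40723015  0.09      ]
 [ 0.50181956 -0.40815172  0.09      ]
 [ 0.5053439  -0.37342542  0.09      ]
 [ 0.49861746 -0.40769078  0.09      ]]
tab [ 0.50198068 -0.3905581   0.09      ] 0.03491933801722412 w 0.006745987701691886 normal ang -11.1061799103435
outer [ 0.46531289 -0.38307538  0.04064861] [-2.38369637e-04  8.80055776e-04  8.20929732e-05 -4.34159317e-04
  2.27457036e-04 -5.17076827e-04]
inner [ 0.46600109 -0.38229006  0.03217528] [ 0.0004934   0.00047401  0.00053829 -0.00028641 -0.00078762 -0.00043167]
```

Tab at (0.502,-0.3905), pointing at -11°. The ring radius measures about 41 mm, and tab and ring centres agree. I'll approach halfway and check again.

Request:
apply_moves(series=[-0.003,0.017,0,0,0,0,1,0,0,0.035,0,0,0.053,1,0,0,0.035,0,0,0,1,0,0,0,0,0,0,1,0,0,0,0,0,0,1,0,0,0,0,0,0,1], squeeze=30)

```text
time_s: 13.55
position: [0.5027, -0.3907, 0.3099]
ee_rot: [2.421, 2.0, 0.0]
wrist_force: [0.2, 0.3, 1.3]
opening: 0.0854
```

```bash
python3 - <<'E'
from st import *
p=imaging.get_image("wrist")
cv2.imwrite("pics/w8.png",cv2.resize(p["frame"],None,fx=1.5,fy=1.5,interpolation=cv2.INTER_CUBIC)[:600])
import pickle; pickle.dump(p,open("w8.pkl","wb"))
delta(.502,-.3905,.225)
print(proj(p,[[.5020,-.3905,.09],[.5053,-.3734,.09],[.4986,-.4077,.09]])*1.5)
E
```

```text
t 13.55 pos [ 0.5027 -0.3907  0.3099] yaw(y-axis) -10.879611034844014 zax [ 0.001 -0.001 -1.   ] F [0.1892 0.323  1.2544] T [-0.0114 -0.0004  0.0254] open 0.0853812404904316 q [ 0.4947  0.5393  0.1603  1.6692 -0.1014  0.9399  0.5025]
tool delta [ 0.0001 -0.0009  0.0849]
[[380.4316 320.0578]
 [380.3863 282.4186]
 [380.3019 356.1481]]
```

View pics/w8.png

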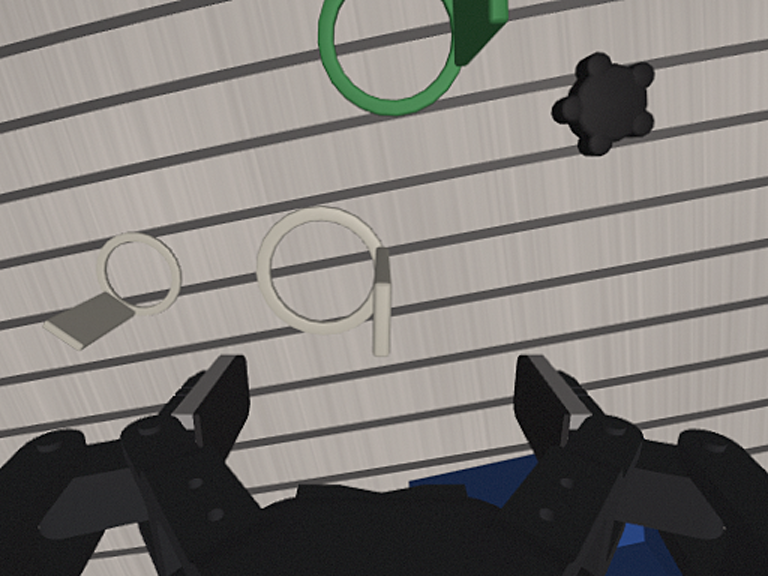

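The view matches the prediction: the tab's top runs from (382,283) to (381,356), which confirms its height. Now I'll grasp.

Request:
apply_moves(series=[0,-0.001,0.03,0,0,0,1,0,0,0.03,0,0,0,1,0,0,0.022,0,0,0,1,0,0,0,0,0,0,1,0,0,0,0,0,0,0.3,0,0,0,0,0,0,0,0,0,0,0,0,0,0,0,0,0,0,0,0,0,0,0,0,0,0,0,0,0,0,0,0,0,0,0,0,0,0,0,0,0,0,0,0,0,0,0,0,0,0,0,0,0,0,0,0], squeeze=30)

```text
time_s: 14.68
position: [0.5016, -0.3903, 0.2268]
ee_rot: [2.421, 2.001, 0.0]
wrist_force: [-0.1, 0.7, 6.5]
opening: 0.0076
```

```bash
python3 st.py
```

```text
t 14.6833 pos [ 0.5016 -0.3903  0.2268] yaw(y-axis) -10.829969402735788 zax [ 0.0005 -0.0004 -1.    ] F [-0.136   0.6729  6.5118] T [0.2155 0.3869 0.0271] open 0.007616917685886191 q [ 0.5084  0.6459  0.1429  1.712  -0.1207  0.7916  0.5187]
```

Request:
apply_moves(series=[0,0,-0.01,0,0,0,0,0,0,-0.02,0,0,0,0,0,0,-0.03,0,0,0,0,0,0,-0.03,0,0,0,0,0,0,-0.03,0,0,0,0,0,0,-0.02,0,0,0,0,0,0,0,0,0,0,0,0,0,0,0,0,0,0,0,0,0,0,0,0,0])

```text
time_s: 15.43
position: [0.5012, -0.39, 0.3658]
ee_rot: [-2.42, -2.002, 0.0]
wrist_force: [-1.2, 0.4, -1.3]
opening: 0.0075
```

```bash
python3 - <<'E'
from st import *
p=imaging.get_image("wrist")
cv2.imwrite("pics/w9.png",cv2.resize(p["frame"],None,fx=1.5,fy=1.5,interpolation=cv2.INTER_CUBIC)[:600])
import pickle; pickle.dump(p,open("w9.pkl","wb"))
delta(.5223,-.0928,.365)
C=s["position"]-Rm[:,1]*.0375; C[2]-=.225-.006
a=np.linspace(0,2*np.pi,9)
print(np.round(proj(p,np.array([C+[.042*np.cos(t),.042*np.sin(t),0] for t in a]))*1.5))
E
```

```text
t 15.4333 pos [ 0.5012 -0.39    0.3658] yaw(y-axis) -10.823163983662619 zax [-0.0006  0.0004 -1.    ] F [-1.2303  0.3923 -1.2694] T [0.0258 0.0796 0.0155] open 0.00749930068371891 q [ 0.4873  0.4756  0.17    1.6296 -0.0897  1.0448  0.4951]
tool delta [ 0.2958 -0.0351  0.0009]
[[392. 304.]
 [350. 244.]
 [275. 229.]
 [216. 270.]
 [209. 338.]
 [252. 391.]
 [320. 404.]
 [377. 370.]
 [392. 304.]]
```

View pics/w9.png

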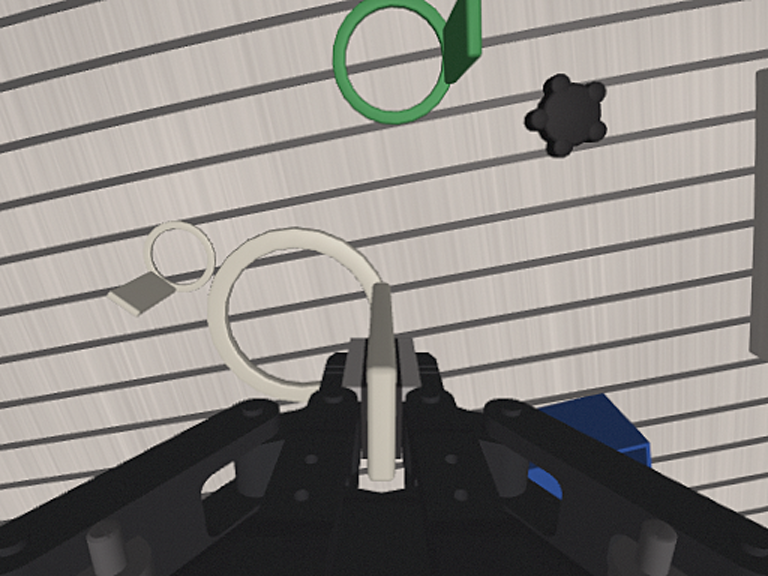

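The held ring matches the prediction (left edge at 209, top at 229). I'll carry it over the knob.

Request:
apply_moves(series=[0.02,-0.0024,0,0,0,0,0,0.03,-0.0036,0,0,0,0,0,0.037,-0.0044,0,0,0,0,0,0.037,-0.0044,0,0,0,0,0,0.037,-0.0044,0,0,0,0,0,0.037,-0.0044,0,0,0,0,0,0.037,-0.0044,0,0,0,0,0,0.03,-0.0036,0,0,0,0,0,0.02,-0.0024,0,0,0,0,0,0.01,-0.001,0,0,0,0,0,0,0,0,0,0,0,0,0,0,0,0,0,0,0,0,0,0,0,0,0,0])

```text
time_s: 16.57
position: [0.5223, -0.0952, 0.3658]
ee_rot: [-2.423, -2.0, 0.001]
wrist_force: [-0.3, -0.6, 0.0]
opening: 0.0078
```

```bash
python3 - <<'E'
from st import *
p=imaging.get_image("wrist")
cv2.imwrite("pics/w10.png",cv2.resize(p["frame"],None,fx=1.5,fy=1.5,interpolation=cv2.INTER_CUBIC)[:600])
import pickle; pickle.dump(p,open("w10.pkl","wb"))
delta(.5223,-.0928,.365)
print(np.round(proj(p,[[.4855,-.0857,.092]])*1.5))
E
```

```text
t 16.5667 pos [ 0.5223 -0.0952  0.3658] yaw(y-axis) -10.921070891868107 zax [-0.0008 -0.0005 -1.    ] F [-0.3184 -0.5537  0.0263] T [-0.0097 -0.0272 -0.0162] open 0.0077550976047795536 q [ 0.0668  0.2931  0.0659  1.8895 -0.0225  0.9604 -0.0478]
tool delta [ 0.0024 -0.0005  0.0008]
[[315. 283.]]
```

View pics/w10.png

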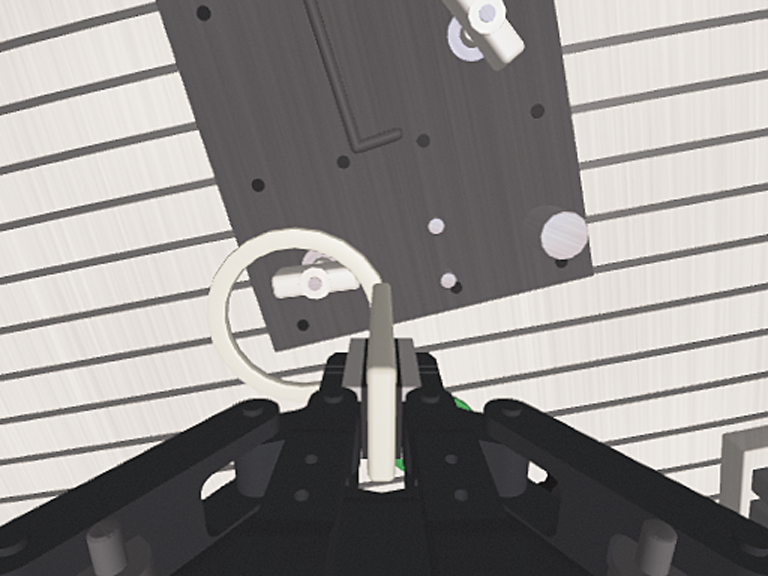

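The hub at (315,283) is exactly where predicted. I'll correct 2 mm and descend partway.

Request:
apply_moves(series=[0.0024,-0.0005,0,0,0,0,0,0,0,0.015,0,0,0,0,0,0,0.012,0,0,0,0,0,0,0,0,0,0,0,0,0,0,0,0,0,0,0,0,0,0,0,0,0])

```text
time_s: 17.12
position: [0.5226, -0.0918, 0.3398]
ee_rot: [2.421, 2.001, 0.0]
wrist_force: [0.2, -0.5, 0.2]
opening: 0.0078
```

```bash
python3 - <<'E'
from st import *
p=imaging.get_image("wrist")
cv2.imwrite("pics/w11.png",cv2.resize(p["frame"],None,fx=1.5,fy=1.5,interpolation=cv2.INTER_CUBIC)[:600])
delta(.5223,-.0928,.278)
C=s["position"]-Rm[:,1]*.0375; print("ring centre est",C[:2])
E
```

```text
t 17.1167 pos [ 0.5226 -0.0918  0.3398] yaw(y-axis) -10.861910592029497 zax [ 0.0004 -0.0001 -1.    ] F [ 0.1693 -0.5078  0.191 ] T [-0.045  -0.0231  0.0036] open 0.007791885393834909 q [ 0.0642  0.3251  0.0618  1.9137 -0.025   0.9031 -0.0514]
tool delta [-0.0011 -0.0001  0.0618]
ring centre est [ 0.4857 -0.0847]
```

View pics/w11.png

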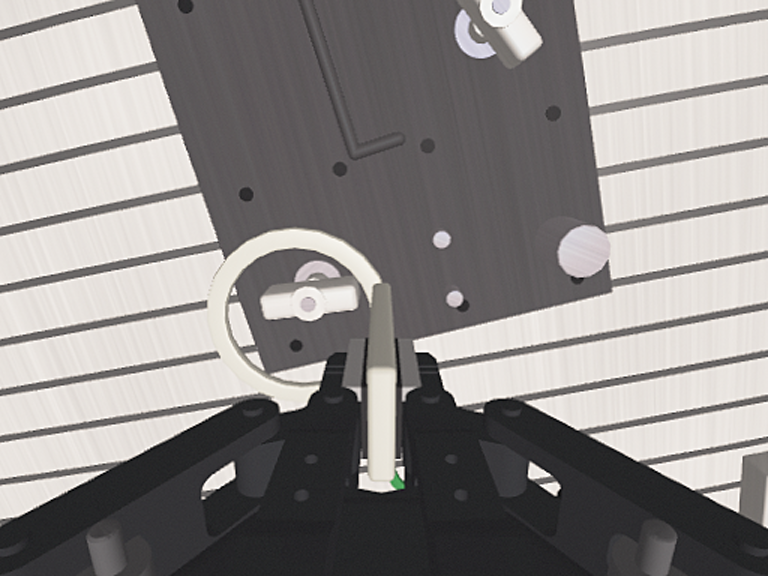

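Request:
apply_moves(series=[-0.001,0,0.012,0,0,0,0,0,0,0.012,0,0,0,0,0,0,0.012,0,0,0,0,0,0,0.01,0,0,0,0,0,0,0.005,0,0,0,0,0,0,0.003,0,0,0,0,0,0,0,0,0,0,0,0,0,0,0,0,0,0])

```text
time_s: 17.83
position: [0.5224, -0.0924, 0.2856]
ee_rot: [2.421, 2.002, 0.0]
wrist_force: [0.3, 0.8, 0.1]
opening: 0.0073
```

```bash
python3 - <<'E'
from st import *
p=imaging.get_image("wrist")
cv2.imwrite("pics/w12.png",cv2.resize(p["frame"],None,fx=1.5,fy=1.5,interpolation=cv2.INTER_CUBIC)[:600])
delta(.5223,-.0928,.278)
C=s["position"]-Rm[:,1]*.0375; print("ring centre est",C[:2])
E
```

```text
t 17.8333 pos [ 0.5224 -0.0924  0.2856] yaw(y-axis) -10.830597698521697 zax [ 0.0004 -0.0001 -1.    ] F [0.2928 0.765  0.0939] T [ 0.0154 -0.0053 -0.0026] open 0.0072957713299561374 q [ 0.0698  0.4017  0.0575  1.9525 -0.0316  0.7878 -0.044 ]
tool delta [-0.0004 -0.0001  0.0076]
ring centre est [ 0.4856 -0.0854]
```

View pics/w12.png

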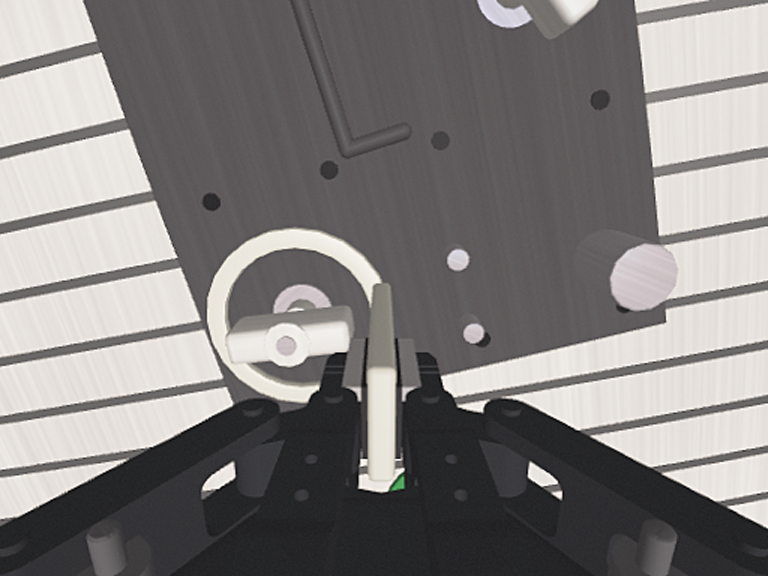

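Clean around the knob, about 7 mm up, with the washer centred at (302,306) in the ring. Now the gentle touch-down.

Request:
apply_moves(series=[0,0,0.002,0,0,0,0,0,0,0.002,0,0,0,0,0,0,0.0015,0,0,0,0,0,0,0,0,0,0,0,0,0,0,0,0,0,0])

```text
time_s: 18.3
position: [0.5222, -0.0924, 0.2796]
ee_rot: [-2.421, -2.002, 0.0]
wrist_force: [0.1, -0.1, -0.2]
opening: 0.0075
```

```bash
python3 st.py
```

```text
t 18.3 pos [ 0.5222 -0.0924  0.2796] yaw(y-axis) -10.828384781575403 zax [-0.0003 -0.     -1.    ] F [ 0.0981 -0.1396 -0.2261] T [-0.0076 -0.0025  0.012 ] open 0.0075223707073533725 q [ 0.0703  0.4107  0.0569  1.9563 -0.0324  0.7757 -0.0434]
```

Request:
apply_moves(series=[0,0,0.001,0,0,0,0,0,0,0,0,0,0,0])

```text
time_s: 18.47
position: [0.5223, -0.0924, 0.2788]
ee_rot: [2.421, 2.002, 0.0]
wrist_force: [1.2, -0.1, 0.5]
opening: 0.0077
```

```bash
python3 st.py
```

```text
t 18.4667 pos [ 0.5223 -0.0924  0.2788] yaw(y-axis) -10.829627094334224 zax [ 0.0003 -0.0001 -1.    ] F [ 1.2002 -0.0665  0.4735] T [ 0.0822 -0.0976  0.0121] open 0.007729566256089899 q [ 0.0704  0.4121  0.0569  1.9566 -0.0325  0.7735 -0.0433]
```

Request:
apply_moves(series=[0,0,0.0007,0,0,0,0,0,0,0,0,0,0,0])

```text
time_s: 18.63
position: [0.5225, -0.0925, 0.2788]
ee_rot: [2.421, 2.001, 0.001]
wrist_force: [-3.3, -0.0, 13.5]
opening: 0.0075
```

```bash
python3 st.py
```

```text
t 18.6333 pos [ 0.5225 -0.0925  0.2788] yaw(y-axis) -10.833291071330096 zax [ 0.0008 -0.0001 -1.    ] F [-3.3162 -0.018  13.5469] T [0.0777 0.9378 0.0234] open 0.007531349872042322 q [ 0.0705  0.4122  0.0568  1.9564 -0.0326  0.773  -0.0432]
```

Contact at 13.5 N. I'll release and withdraw.

Request:
apply_moves(series=[0,0,0,0,0,0,0.2,0,0,0,0,0,0,0.4,0,0,0,0,0,0,0.6,0,0,0,0,0,0,0.6,0,0,0,0,0,0,0.6,0,0,0,0,0,0,0.6,0,0,-0.02,0,0,0,0.6,0,0,-0.03,0,0,0,0.6,0,0,-0.03,0,0,0,0.6,0,0,-0.03,0,0,0,0.6,0,0,0,0,0,0,0.6,0,0,0,0,0,0,0.6,0,0,0,0,0,0,0.6])

```text
time_s: 19.72
position: [0.522, -0.0923, 0.3875]
ee_rot: [-2.421, -2.002, 0.001]
wrist_force: [0.3, -0.2, -0.8]
opening: 0.0513
```

```bash
python3 - <<'E'
from st import *
p=imaging.get_image("wrist")
cv2.imwrite("pics/w13.png",cv2.resize(p["frame"],None,fx=1.5,fy=1.5,interpolation=cv2.INTER_CUBIC)[:600])
import pickle; pickle.dump(p,open("w13.pkl","wb"))
q=imaging.get_image("side")
cv2.imwrite("pics/s13.png",cv2.resize(q["frame"][120:270,180:360],None,fx=4,fy=4,interpolation=cv2.INTER_CUBIC))
for t in ["flag_ring","seat1","wing1_tip"]:
  for c in (p,q): print(t,[(np.round(d["xyz"],3).tolist(),round(d["conf"],2)) for d in imaging.tip_of(c,t)])
a=np.linspace(0,2*np.pi,9)[:-1]
print(np.round(proj(p,np.array([[.4855+.042*np.cos(t),-.0855+.042*np.sin(t),.058] for t in a]))*1.5))
E
```

```text
t 19.7167 pos [ 0.522  -0.0923  0.3875] yaw(y-axis) -10.824567746682892 zax [-0.0005  0.0001 -1.    ] F [ 0.3431 -0.1564 -0.8467] T [ 0.0014 -0.0129 -0.0324] open 0.05133371761143891 q [ 0.0613  0.2665  0.0656  1.87   -0.0204  1.0063 -0.0533]
flag_ring []
flag_ring [([0.533, -0.265, 0.003], 0.83), ([0.487, -0.085, 0.052], 0.68), ([0.349, -0.367, -0.003], 0.53)]
seat1 [([0.6, 0.033, 0.052], 0.64), ([0.484, -0.089, 0.05], 0.55)]
seat1 [([0.474, 0.132, 0.05], 0.54), ([0.599, 0.03, 0.051], 0.41)]
wing1_tip [([0.611, 0.008, 0.081], 0.93)]
wing1_tip [([0.612, 0.015, 0.082], 0.52)]
[[388. 253.]
 [362. 214.]
 [314. 204.]
 [275. 231.]
 [268. 276.]
 [296. 313.]
 [341. 322.]
 [379. 298.]]
```

View pics/w13.png

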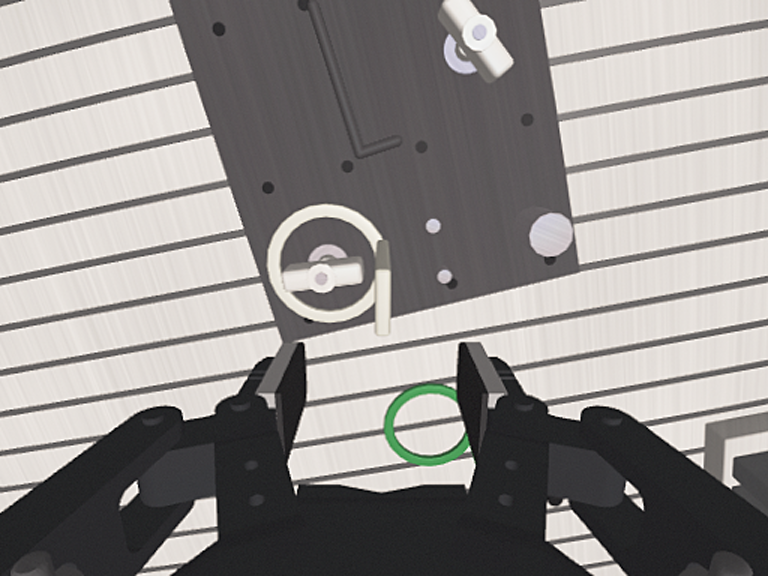

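View pics/s13.png

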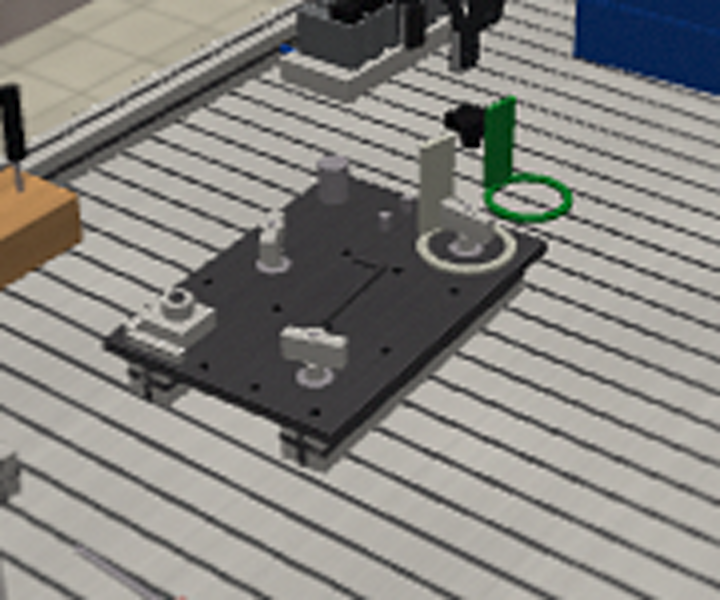

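The ring sits flat and centred on the washer: its outline spans about 268–388 by 204–322 px, as predicted. The bar is still at about -3°, so it has turned roughly 32°.

```bash
python3 -c "
from rig import job_done
print(job_done())"
```

```text
the job is handed in; nothing more can be done
None
```

The loose knob is tightened and the white flag ring sits flat around it. I handed the job in at about 20 s on the robot's clock.

- **Finding the loose knob:** I tried the knob at plate +x first. It held against about 0.55 N·m clockwise, a little over the 0.35–0.45 you suggested for trying but below the 0.8 at which a sound knob slips. The knob at -x/-y gave at about 0.1 N·m and turned freely, so I did not touch the third one.
- **Turning it:** I turned the loose knob about 32° clockwise. The last wrist picture still shows its bar about 32° from where it started.
- **Placing the ring:** I picked up the larger white ring by its tab and lowered it over the knob. It touched down at about 13.5 N. I then opened the gripper and withdrew to about 110 mm above that height.

**Last checks:**
- The ring's outline in the wrist picture matches a flat ring centred on the knob's axis to within 2 mm or so.
- The detector on the side view put the ring at (0.487, -0.085, 0.052), against the knob's axis at about (0.4855, -0.0855).
- The detector found no flag ring in the last wrist picture, although the ring is plain to see there.
- The other knobs and everything visible in those two views looked unmoved. The driver, offcut and water bottle were barely in them, and I did not measure any bystander's position again.

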